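# Load a specimen carrier under the spring clip of a viewing stage

### The arm

A 6-joint arm with a two-finger parallel gripper is mounted at the origin on a cart in front of the work surface, level with it; the furniture and walls round the work are solid. World frame = base frame: x ahead of the robot, y to its left, z up, the work surface at z = 0. Lengths are in m, angles in degrees, forces in N, time in s.
With the tool pointing down it reaches from about 0.425 to 0.95 m from the base axis. Payload 14.7 kg.
Tool frame: the origin (TCP) lies midway between the tips of the shut fingers; the grasp point (between the pads) lies 19 mm behind it (r.tcp_to_grasp is the distance from the TCP to the grasp point, in m); z points along the fingers, y is the line along which they close (so a half turn about z gives the same grasp; the last joint's range is limited). The gripper opens to 85 mm and grips with 20 to 120 N. Pads are 22 mm wide; open, the fingers measure 114 mm over their backs; the gripper's body (76 mm by 85 mm) begins 54 mm behind the grasp point. The pads swing forward as they close: fully open they stand 13 mm farther back than shut.
Start: joints at [-76.41, 27.513, 91.461, -0, 61.026, -2.67], TCP at [0.182, -0.624, 0.196] pointing down, gripper open.
Joint ranges: [-157.49, 157.49], [-46.99, 117.5], [13.45, 153.17], [-89.5, 269.5], [5.16, 153.95], [-167.48, 167.48]. Speed limits (degrees/s): [108.29, 108.29, 136.94, 172.46, 172.46, 172.46].

### API

Orientations are given as a 3x3 rotation matrix whose columns are the frame's x, y, z axes.
In Python, from cell import r, viewer gives the robot as it stands. The module is installed in compiled form; this text tells all that it offers.
- The arm moves only by the tool move_arm, never from a script. Its arguments are lists of equal length, an entry for each row: "fingers": the closure in counts, from 0 (fully open) to 255 (shut); "linear": the shift along the tool's x, y, z in mm, a list of three; "delta_rot": the turn, a rotation vector about the tool's x, y, z in rad, a list of three. A call has 1 to 20 rows; each row is the pose to reach, as a shift and turn from the pose commanded when the call began, along the tool's axes at that moment; what a row does not reach only later rows make up. A row lasts 1/8 s, in which the tool goes at most 62.5 mm and 10.7 degrees, less where a joint would pass 70% of its speed; a pose out of reach is approached as far as the arm can. A call with a gripper value outside its range is refused whole. The fingers move at their own pace and stop on an object; the grip force is fixed at half the most. Time passes only in rows, so rows that repeat a pose let the fingers close. It gives the time, the measured TCP pose, the force, the opening and the grip force at its end, in the units of the state.
- r.get_obs(): the state, without advancing time (a new reading comes with each control period).
- viewer.read_camera(name): name is "scene" or "top"; returns (picture, depth): 420x560x3 uint8, red, green, blue; 420x560 float32, m along the optical axis (not along the pixel's ray), 0 where there is no reading.
- viewer.calibration(name): a dict with "fx", "fy", "cx", "cy" (pixels), "cam_to_world" (4x4, takes a point from camera to world coordinates). Camera axes: x right, y up, looking along -z (the intrinsics and any distortion apply to the point x, -y, -z); pixel columns grow to the right and rows downward; lengths in m; the calibration is good to about 2 mm. A picture is of the moment at which its call begins. calibration takes no time and is no camera call.
- r.hand_in(): hands the job in; it is judged then, once.
Trained networks look in the newest picture that a camera, given by its name, has taken for a name from the list of things; names that differ only in an ending like _2 or _b are one class to them, and where a whole thing is asked for, a point or a joint stands for the part that bears it (a point fixed in the world has none). Each returns a list of dicts, best first, with "p" (0 to 1); they miss things now and then, are a little off and sometimes report something else, mostly with a low value. They report only what shows in the picture. A call takes as long as a camera call. They do not tell look-alikes from the thing itself.
- viewer.silhouettes(camera, query): "mask" (420x560 bool, what is visible of it) and "uv" ([column, row] in pixels, amid what is visible of it).
The state is a dict: "time": time; "qpos": joint angles; "dq": joint speeds; "joint_torque": joint torques, N m; "tool_pos": TCP position; "tcp_rot": TCP orientation; "ft_force": force on the tool from outside, world axes, zero at the start; "ft_torque": the same for the moment, N m; "gripper_width": finger opening in m; "finger_force": force on a finger pad.
Only numpy, scipy, OpenCV 4.12 (cv2) and the standard library are available. Lean on these libraries where they do the work, as an engineer would, in place of code of your own. Each camera call takes 0.05 s, during which the arm holds its last target. There are 200 camera calls.

### The job

Load the blue specimen carrier into the illuminated viewing stage without picking anything up: press the orange-topped paddle of the spring clip down with one fingertip so that its jaw lifts, and while you hold it down push the carrier with the other fingertip along its channel, under the jaw, until it is fully home against the end stop. Then let the paddle up so that the jaw clamps the carrier, and move clear. Only slide the carrier, never lift it, and leave the other things on the bench where they stand.

Things in the scene. Friction and masses are not known exactly. Their poses are not given: they have to be found in the camera images.
- stage: White low box with black deck (the bed), fixed on the bench, left; 126 (x=-56 to 70) x 72 (y) x 38 mm high. Origin on the bench; x = push direction, about to the robot's right (yaw -1.57 +- 0.35), y away from the robot, z up. Bed at z=38, with a channel 40 wide centred on y=0 between aluminium rails 4 wide, 4 high, x=-2 to 60, mouth flared back to x=-17
- home (a point): point on the bed (stage x=30, y=0, z=38), centre of the round light window, where the carrier's origin lies when fully home. The end stop is an aluminium bar 5 high across the channel, its face at stage x=60
- clip (a joint): spring clip on the stage's near (-y) side: 0 = shut and empty (the carrier cannot enter), about 0.26 = jaw resting on the carrier, above 0.3 = jaw clear of the carrier, 0.68 = end of travel. It springs back when let go; 0.5 takes about 6 N on the paddle. Hinge line along stage x=-53 to 61 at y=-30, z=48, 10 thick; nothing but the raised paddle stands above z=54
- paddle (a point): middle of the top face of the clip's paddle, an orange-topped steel strip 108 long (stage x=-68 to 40) x 20 wide overhanging the stage's near side. At 0 rad it slopes up outwards, middle at stage y=-54, z=53; at 0.5 it is level, top at z=41 (3 above the bed), y=-44 to -64. Press it anywhere along its length; a fingertip slides along it. Site at stage x=-14
- jaw (a point): underside of the clip's steel jaw, 20 long (stage x=34 to 54), over the channel's near margin (stage y=-17 to -10). Shut it is about 1 mm above the bed; it rises as the paddle goes down, 9 mm above the bed at 0.5 rad
- carrier: flat blue metal specimen carrier with a round glass window, loose, 60 (x) x 38 (y) x 6 mm thick, about 60 g, lying on the bed in the channel (1 mm play each side), its front edge 4 to 18 mm short of the jaw. Origin: centre of the underside; x points as the stage's x. Home: front edge on the end stop, origin at point home
- slide_case: Bystander, not to be moved: purple slide case, 73x86x20, right of the lamp supply; origin at the middle of its underside
- petri_1: Bystander, not to be moved: glass petri dish, 92 dia x 26, on the right; origin at the middle of its underside
- dropper_2: Bystander, not to be moved: glass dropper with red bulb, 158 long, right of the lamp supply; origin at the middle of its underside
- wash_bottle_4: Bystander, not to be moved: white wash bottle with bent spout, 62x88x170, on the right; origin at the middle of its underside
- wash_bottle_3: Bystander, not to be moved: white wash bottle with bent spout, 62x88x170, at the back right; origin at the middle of its underside
- tube_rack_plate: Bystander, not to be moved: clear rack of test tubes, 72x157x130, behind the lamp supply on the right; origin at the middle of its underside
- jar_02: Bystander, not to be moved: brown jar, 36 dia x 79, beyond the stage; origin at the middle of its underside
- jar_01: Bystander, not to be moved: brown jar, white cap, 36 dia x 78, beyond the stage; origin at the middle of its underside
- jar_05: Bystander, not to be moved: brown jar, 36 dia x 79, beyond the stage; origin at the middle of its underside
Things that resemble listed ones, but are neither listed nor needed, are in the scene too. Several things have the shape of the carrier; the one meant has the colours described above.

How it is judged (in metres and radians):
On the way, in this order (a step that is already met when the one before it is completed fails the run):
1. the clip is held open by a fingertip while the carrier is still short of the jaw (value of joint clip above 0.28 rad and contact force between the fingers and stage above 0.5 N and x of carrier in the frame of stage below 0.007 m), for 0.2 s.
2. with the clip still held open, the carrier is pushed fully home against the stop (value of joint clip above 0.28 rad and contact force between the fingers and stage above 0.5 N and x of carrier in the frame of stage above 0.0275 m), for 0.1 s.
At the end, for the whole second after the job is handed in: The carrier lies flat on the bed within 2.5 mm of its home position against the end stop, square in the channel (within 0.06 rad) and at rest, with the released clip's jaw resting on it (clip between 0.2 and 0.32 rad) (x of carrier in the frame of stage between 0.0275 and 0.0325 m and y of carrier in the frame of stage between -0.0025 and 0.0025 m and z of carrier in the frame of stage between 0.036 and 0.04 m and angle between the x axis of carrier and the x axis of stage, either way round below 0.06 rad and value of joint clip between 0.2 and 0.32 rad and linear speed of carrier below 0.01 m/s); the robot touches nothing.
It fails at once if the carrier is lifted more than 5 mm off the bed (z of carrier in the frame of stage above 0.043 m).
It fails at once if the carrier is tipped (angle between carrier's own z axis and vertical above 0.2 rad).
It fails at once if a bystander is moved more than 15 mm (distance of any of slide_case, petri_1, dropper_2, wash_bottle_4, wash_bottle_3, tube_rack_plate, jar_02, jar_01, jar_05 from where it was at the start of the episode above 0.015 m).
It also fails if it takes over 35 s, if anything falls off the work surface, if the arm or the gripper's body presses on something with over 40 N, if the wrist force passes 120 N, or if a joint passes its speed limit or range.

## Working session

There is one attempt and no reset: what is moved stays moved. The work goes in short steps, Python scripts to look and compute and a tool call to move; the robot and the scene stay as the last step left them, time stands still between calls to the robot, and variables do not carry over. Pictures are saved under pics/ and viewed, at most 10 in all, crops included, and the job is handed in when it is done.

Besides the shell and the picture viewer there is one more tool, called after "Emit:" by a JSON object that holds its "name" and its "arguments", one argument or row to a line. move_arm: Moves the arm, as the interface text tells. Its arguments: {"type":"object","properties":{"fingers":{"type":"array","items":{"type":"number"}},"linear":{"type":"array","items":{"type":"array","items":{"type":"number"}}},"delta_rot":{"type":"array","items":{"type":"array","items":{"type":"number"}}}},"required":["fingers","linear","delta_rot"]}

```bash
mkdir -p pics
python3 - <<'E'
from cell import r, viewer
import cv2,numpy as np
for n in("scene","top"):
    p,d=viewer.read_camera(n); cv2.imwrite(f"pics/{n}.png",p[:,:,::-1]); np.savez(f"{n}.npz",p=p,d=d)
    c=viewer.calibration(n);print(n,{k:np.round(v,4) for k,v in c.items()})
    for q in("stage","carrier","paddle"):
        for s in viewer.silhouettes(n,q)[:4]: print(q,round(s["p"],2),s["uv"],s["mask"].sum())
o=r.get_obs();print(o["tool_pos"],o["tcp_rot"],o["gripper_width"],o["time"])
E
```

```text
scene {'fx': np.float64(512.3937), 'fy': np.float64(512.3937), 'cx': np.float64(284.6652), 'cy': np.float64(205.9975), 'cam_to_world': array([[-0.7864,  0.2788, -0.5512, -0.0895],
       [-0.6176, -0.334 ,  0.7121,  0.8244],
       [ 0.0144,  0.9004,  0.4348,  0.5776],
       [ 0.    ,  0.    ,  0.    ,  1.    ]])}
stage 0.78 [235.1, 276.8] 1792
carrier 0.86 [223.9, 270.1] 344
carrier 0.84 [264.1, 321.3] 563
paddle 0.73 [240.4, 274.4] 748
top {'fx': np.float64(466.049), 'fy': np.float64(466.049), 'cx': np.float64(283.3145), 'cy': np.float64(206.7566), 'cam_to_world': array([[-0.0202,  0.9846, -0.1734,  0.3715],
       [-0.9997, -0.0169,  0.0201,  0.043 ],
       [ 0.0169,  0.1738,  0.9846,  1.0883],
       [ 0.    ,  0.    ,  0.    ,  1.    ]])}
stage 0.79 [191.3, 237.1] 2013
carrier 0.7 [188.5, 229.5] 483
carrier 0.58 [171.4, 287.2] 474
paddle 0.58 [187.5, 246.4] 883
[ 0.18201373 -0.62392635  0.19590695] [[ 9.59989899e-01  2.80034627e-01 -4.22696751e-05]
 [ 2.80034630e-01 -9.59989883e-01  1.73252123e-04]
 [ 7.93813309e-06 -1.78157261e-04 -9.99999984e-01]] 0.08528610072554624 0.4
```

View pics/top.png

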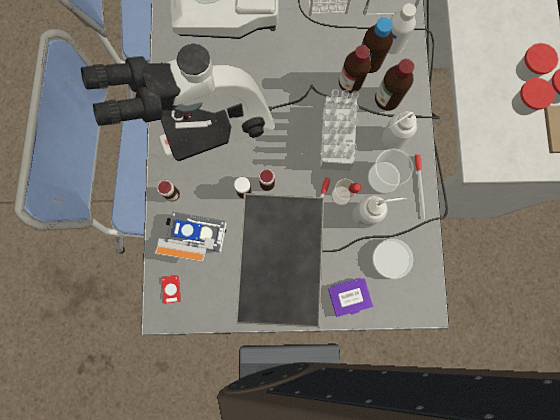

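View pics/scene.png

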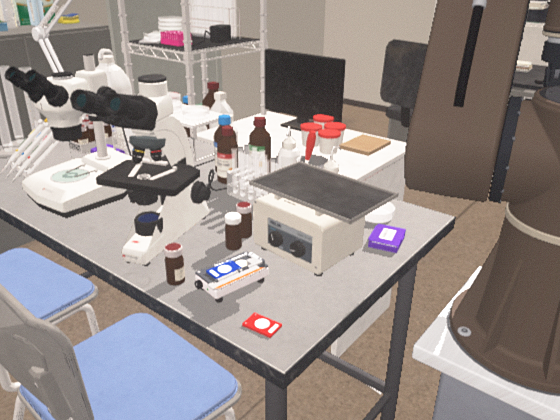

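The blue carrier sits on the stage at top (188,229) and scene (224,270). The red look-alike lies on the bench at top (171,288) and scene (264,322), and the blue one fits the description. I'll confirm it in an enlarged crop.

Run:
```python
import cv2,numpy as np
a=np.load("top.npz")["p"][200:275,140:240,::-1]; b=np.load("scene.npz")["p"][240:315,180:280,::-1]
cv2.imwrite("pics/crop.png",np.vstack([cv2.resize(x,(800,600)[:2],interpolation=cv2.INTER_CUBIC) for x in (a,)]))
cv2.imwrite("pics/crop2.png",cv2.resize(b,(800,600),interpolation=cv2.INTER_CUBIC))
```

```text
(no output)
```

View pics/crop.png

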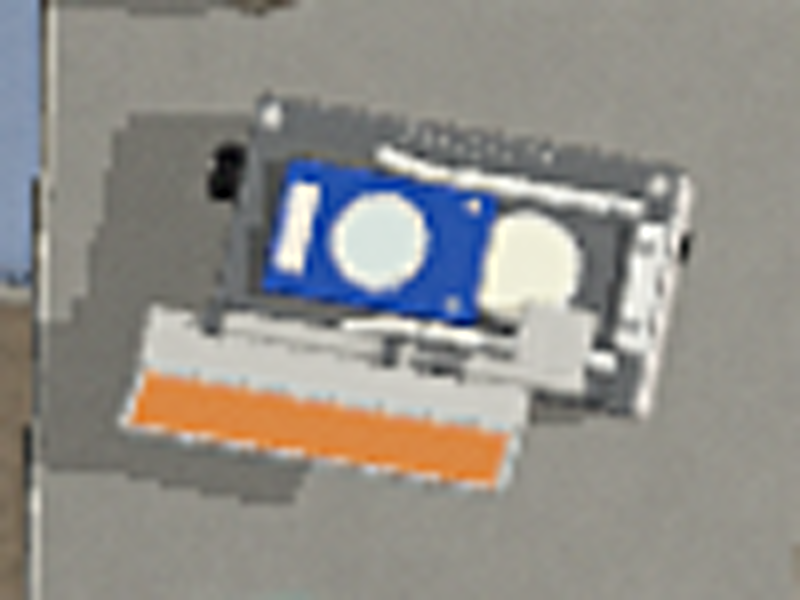

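View pics/crop2.png

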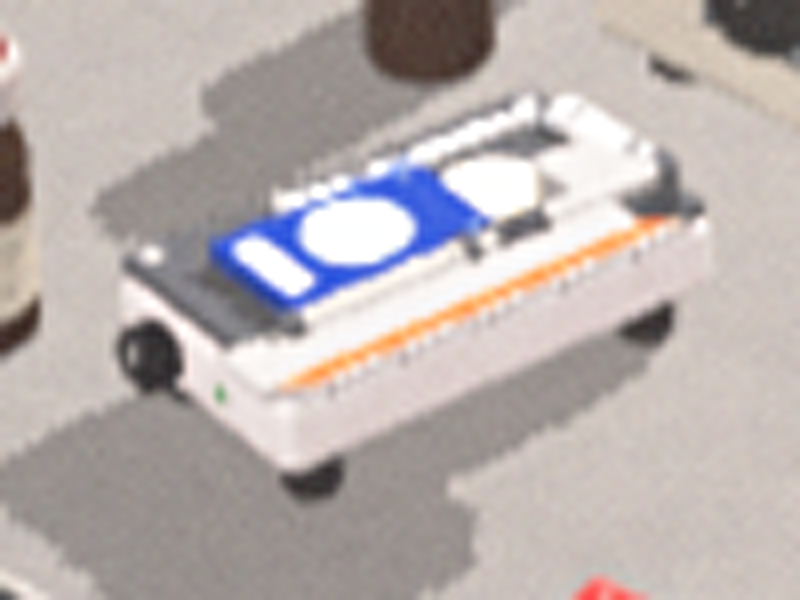

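The crops confirm it: blue carrier with a round glass window, front edge at crop (488,257), short of the jaw at crop (555,345). Next I'll fit the stage pose from points in both views.

```bash
cat > h.py <<'E'
from cell import r, viewer
import numpy as np
def proj(n,P):
    c=viewer.calibration(n);M=np.linalg.inv(c["cam_to_world"]);p=np.asarray(P)@M[:3,:3].T+M[:3,3]
    return np.c_[c["cx"]+c["fx"]*p[:,0]/-p[:,2], c["cy"]+c["fy"]*p[:,1]/p[:,2]]
def S2W(s,P):
    c,n=np.cos(s[2]),np.sin(s[2]);P=np.asarray(P,float)
    return np.c_[s[0]+c*P[:,0]-n*P[:,1],s[1]+n*P[:,0]+c*P[:,1],P[:,2]+s[3]]
E
python3 - <<'E'
from h import *
from scipy.optimize import least_squares
# u,v crop, stage xyz mm, carrier flag
T=[(288,162,-30,19,44,1),(497,190,30,19,44,1),(478,325,30,-19,44,1),(265,290,-30,-19,44,1),(262,98,-56,36,38,0),(690,178,70,36,38,0),(640,415,70,-36,38,0),(125,425,-68,-62.8,57.8,0),(497,488,40,-62.8,57.8,0)]
C=[(210,243,-30,19,44,1),(430,165,30,19,44,1),(290,308,-30,-19,44,1),(125,262,-56,36,38,0),(290,385,-68,-62.8,57.8,0),(675,222,40,-62.8,57.8,0)]
def f(s,sub=("top","scene")):
    R=[]
    for n,L,o in(("top",T,(140,200)),("scene",C,(180,240))):
        if n not in sub: continue
        L=np.array(L,float);P=L[:,2:5]/1000;P[:,0]+=L[:,5]*s[4]
        R.append(proj(n,S2W(s,P))-(L[:,:2]/8+o))
    R=np.vstack(R)
    return R.ravel()
for sub in(("top","scene"),("top",),("scene",)):
    s=least_squares(f,[0.5,0.23,-1.7,0,-0.005],args=(sub,),loss="soft_l1");print(sub,np.round(s.x,4));print(np.round(s.fun.reshape(-1,2),1).tolist())
for n in("top","scene"):
    d=np.load(n+".npz")["d"];c=viewer.calibration(n)
    for u,v in(([(187,230),(206,233),(280,260),(250,210),(243,185)] if n=="top" else [(224,270),(320,185)])):
        z=d[v,u];p=c["cam_to_world"]@[(u-c["cx"])/c["fx"]*z,-(v-c["cy"])/c["fy"]*z,-z,1];print(n,u,v,np.round(p[:3],4))
E
```

```text
('top', 'scene') [ 0.504   0.2277 -1.7762 -0.0026 -0.0105]
[[0.6, -0.8], [0.5, 0.6], [-0.7, 0.2], [-0.3, -0.4], [-0.6, -0.9], [0.1, -0.7], [-0.2, 0.8], [-0.8, -0.8], [0.7, 0.4], [-0.0, -0.0], [-1.5, -0.7], [1.1, 0.6], [-1.0, -0.7], [1.3, 0.9], [1.7, 0.3]]
('top',) [ 0.5053  0.23   -1.7636 -0.0175 -0.0112]
[[0.6, -0.2], [0.1, 0.8], [-0.8, 0.2], [-0.1, 0.0], [-0.4, -0.1], [-0.3, -0.7], [-0.1, 0.4], [0.1, -0.4], [1.1, 0.1]]
('scene',) [ 0.5219  0.2104 -1.8039 -0.0187 -0.0108]
[[0.3, -0.2], [-1.5, -0.3], [0.5, 0.3], [-0.1, -1.2], [0.1, 0.3], [0.1, 0.9]]
top 187 230 [0.5054 0.2382 0.0496]
top 206 233 [0.4995 0.1977 0.0364]
top 280 260 [0.4278 0.0328 0.1617]
top 250 210 [0.5288 0.0912 0.1639]
top 243 185 [0.5996 0.1106 0.0797]
scene 224 270 [0.5018 0.245  0.045 ]
scene 320 185 [0.4414 0.0222 0.1631]
```

Emit:
{"name": "move_arm", "arguments": {
  "fingers": [120, 120, 120, 120, 120, 120, 120, 120, 120, 120, 120, 120, 120, 120, 120, 120, 120, 120, 120, 120],
  "linear": [
    [0, 0, -70],
    [100, -48, -74],
    [150, -72, -74],
    [200, -96, -74],
    [250, -120, -74],
    [303, -145, -74],
    [303, -145, -74],
    [552, -789, -64],
    [552, -789, -64],
    [552, -789, -64],
    [552, -789, -64],
    [552, -789, -64],
    [552, -789, -64],
    [552, -789, -64],
    [552, -789, -64],
    [552, -789, -64],
    [552, -789, -64],
    [552, -789, -64],
    [552, -789, -64],
    [552, -789, -64]
  ],
  "delta_rot": [
    [0, 0, 0],
    [0, 0, 0],
    [0, 0, -0.1],
    [0, 0, -0.2],
    [0, 0, -0.3],
    [0, 0, -0.4],
    [0, 0, -0.4],
    [0, 0, -1.087],
    [0, 0, -1.087],
    [0, 0, -1.087],
    [0, 0, -1.087],
    [0, 0, -1.087],
    [0, 0, -1.087],
    [0, 0, -1.087],
    [0, 0, -1.087],
    [0, 0, -1.087],
    [0, 0, -1.087],
    [0, 0, -1.087],
    [0, 0, -1.087],
    [0, 0, -1.087]
  ]
}}

```text
time: 2.9
tool_pos: [0.4907, 0.2879, 0.2597]
tcp_rot: [[0.198, 0.98, -0.001], [0.98, -0.198, -0.001], [-0.001, -0.0, -1.0]]
ft_force: [0.2, -0.7, 0.2]
gripper_width: 0.0451
finger_force: 0.0
```

Emit:
{"name": "move_arm", "arguments": {
  "fingers": [120, 120, 120, 120],
  "linear": [
    [0, 0, 60],
    [0, 0, 120],
    [0, 0, 175],
    [0, 0, 175]
  ],
  "delta_rot": [
    [0, 0, 0],
    [0, 0, 0],
    [0, 0, 0],
    [0, 0, 0]
  ]
}}

```text
time: 3.4
tool_pos: [0.4886, 0.2852, 0.0823]
tcp_rot: [[0.2, 0.98, -0.006], [0.98, -0.2, -0.003], [-0.004, -0.005, -1.0]]
ft_force: [0.0, -0.4, 0.2]
gripper_width: 0.0453
finger_force: 0.0
```

```bash
cat > look.py <<'E'
from h import *
import cv2,sys
im=[]
for n,(u,v) in(("top",(140,195)),("scene",(170,210))):
    p,d=viewer.read_camera(n);np.savez(n+"2.npz",p=p,d=d);im.append(cv2.resize(p[v:v+105,u:u+100,::-1],(400,420),interpolation=cv2.INTER_CUBIC))
cv2.imwrite(f"pics/{sys.argv[1]}.png",np.hstack(im));o=r.get_obs();print(o["time"],o["tool_pos"],o["ft_force"])
E
python3 look.py above
```

```text
3.5 [0.49178062 0.2873602  0.08647659] [0.83751353 0.05669714 0.49327196]
```

View pics/above.png

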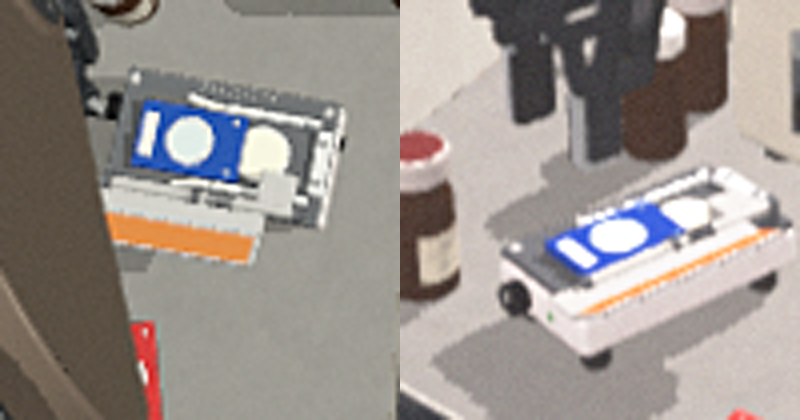

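Run:
```python
from h import *
s=[0.504,0.2277,-1.7762,-0.0026]
print(proj("scene",S2W(s,np.array([(-56,-54.5,89),(-56,-54.5,95),(-56,5.5,89),(-56,5.5,95)])/1e3)))
d=np.load("scene2.npz")["d"];c=viewer.calibration("scene")
cs,sn=np.cos(s[2]),np.sin(s[2])
for u,v in((219,246),(216,246),(222,246),(203,237),(200,235),(206,235)):
    z=d[v,u];p=c["cam_to_world"]@[(u-c["cx"])/c["fx"]*z,-(v-c["cy"])/c["fy"]*z,-z,1];q=p[:2]-s[:2]
    print(u,v,np.round(p[:3],4),"stage",np.round([cs*q[0]+sn*q[1],-sn*q[0]+cs*q[1]],4))
```

```text
[[220.00695676 269.62293079]
 [219.86768811 266.70893887]
 [201.70946471 255.6370765 ]
 [201.52521473 252.81221539]]
219 246 [0.4586 0.2967 0.1367] stage [-0.0583 -0.0585]
216 246 [0.4643 0.2982 0.1353] stage [-0.0609 -0.0532]
222 246 [0.4572 0.291  0.1347] stage [-0.0525 -0.0588]
203 237 [0.5137 0.2818 0.1281] stage [-0.0549 -0.0015]
200 235 [0.5149 0.2875 0.1342] stage [-0.0608 -0.0015]
206 235 [0.5122 0.2758 0.1301] stage [-0.0487 -0.0018]
```

```bash
cat > tip.py <<'E'
from h import *
s=[0.504,0.2277,-1.7762,-0.0026];cs,sn=np.cos(s[2]),np.sin(s[2])
p,d=viewer.read_camera("scene");np.savez("scene2.npz",p=p,d=d);c=viewer.calibration("scene")
v,u=np.mgrid[215:300,175:260];z=d[215:300,175:260]
W=np.stack([(u-c["cx"])/c["fx"]*z,-(v-c["cy"])/c["fy"]*z,-z,0*z+1],-1)@c["cam_to_world"].T
q=W[...,:2]-s[:2];X=cs*q[...,0]+sn*q[...,1];Y=-sn*q[...,0]+cs*q[...,1];Z=W[...,2]
for n,a,b in(("paddle finger",-70,-45),("pusher",-8,22)):
    m=(z>0)&(X>-.08)&(X<-.0)&(Y>a/1e3)&(Y<b/1e3)&(Z>.065)&(Z<.16)
    if m.any():
        lo=m&(Z<Z[m].min()+.025);print(n,"zmin",Z[m].min(),np.percentile(Z[m],5),"X",np.percentile(X[lo],[5,95]),"Y",np.percentile(Y[lo],[5,95]),m.sum())
o=r.get_obs();print(o["time"],o["tool_pos"],o["ft_force"],o["gripper_width"])
E
python3 tip.py
```

```text
paddle finger zmin 0.1234209689495962 0.12658769204226286 X [-0.06622034 -0.04856909] Y [-0.05987343 -0.04803654] 214
pusher zmin 0.1233826002652536 0.12708529267619748 X [-0.06653615 -0.04523828] Y [-0.00194264  0.00371362] 220
3.55 [0.49245531 0.28799084 0.08728971] [-0.15335284 -0.94154033  0.47754468] 0.04525090459143069
```

Emit:
{"name": "move_arm", "arguments": {
  "fingers": [120, 120],
  "linear": [
    [0, 0, 10],
    [0, 0, 10]
  ],
  "delta_rot": [
    [0, 0, 0],
    [0, 0, 0]
  ]
}}

```text
time: 3.8
tool_pos: [0.4913, 0.2881, 0.0756]
tcp_rot: [[0.199, 0.98, 0.001], [0.98, -0.199, 0.0], [0.001, 0.001, -1.0]]
ft_force: [0.1, -0.0, -1.0]
gripper_width: 0.0456
finger_force: 0.0
```

```bash
python3 tip.py
```

```text
paddle finger zmin 0.11257922341985233 0.11640447688070864 X [-0.0668854 -0.0496374] Y [-0.06096828 -0.04869575] 247
pusher zmin 0.1119859275719356 0.11613788729100721 X [-0.06674793 -0.04653659] Y [-0.00236472  0.00338098] 287
3.85 [0.49121835 0.28811691 0.075574  ] [-0.12269744  0.12730921  1.07961497] 0.04491849035218034
```

Emit:
{"name": "move_arm", "arguments": {
  "fingers": [120, 120, 120, 120, 120],
  "linear": [
    [0, 0, 8],
    [0, 0, 16],
    [0, 0, 20],
    [0, 0, 24],
    [0, 0, 24]
  ],
  "delta_rot": [
    [0, 0, 0],
    [0, 0, 0],
    [0, 0, 0],
    [0, 0, 0],
    [0, 0, 0]
  ]
}}

```text
time: 4.47
tool_pos: [0.4908, 0.2879, 0.0507]
tcp_rot: [[0.199, 0.98, -0.0], [0.98, -0.199, -0.0], [-0.0, -0.0, -1.0]]
ft_force: [-0.4, 0.2, 0.1]
gripper_width: 0.045
finger_force: 0.0
```

```bash
python3 look.py low; python3 tip.py
```

```text
4.575 [0.49107923 0.28805824 0.05103627] [-0.10822922 -0.61873028 -0.01714459]
paddle finger zmin 0.08774412176016971 0.09319424914706217 X [-0.06661735 -0.0503101 ] Y [-0.06056893 -0.04867788] 351
pusher zmin 0.08808809572483384 0.09306931709784591 X [-0.0670892  -0.04580671] Y [-0.00269604  0.0038108 ] 403
4.625 [0.49113353 0.28805548 0.0511533 ] [ 0.05765798  0.43559206 -0.27212107] 0.04537333694123695
```

View pics/low.png

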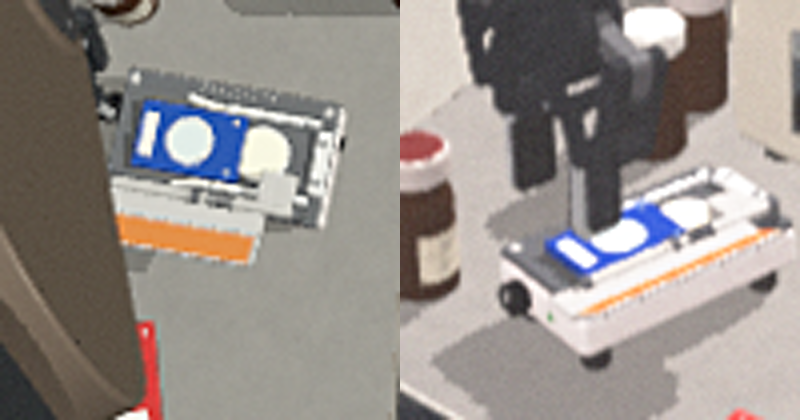

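The fingertips show at about z=0.088 while the TCP reads 0.051. The offset has stayed at about 37 mm, so I'll go by vision and contact force.

Emit:
{"name": "move_arm", "arguments": {
  "fingers": [120, 120, 120, 120, 120, 120],
  "linear": [
    [0, 0, 5],
    [0, 0, 10],
    [0, 0, 15],
    [0, 0, 20],
    [0, 0, 24],
    [0, 0, 24]
  ],
  "delta_rot": [
    [0, 0, 0],
    [0, 0, 0],
    [0, 0, 0],
    [0, 0, 0],
    [0, 0, 0],
    [0, 0, 0]
  ]
}}

```text
time: 5.38
tool_pos: [0.4908, 0.2879, 0.0266]
tcp_rot: [[0.199, 0.98, -0.001], [0.98, -0.199, -0.0], [-0.0, -0.0, -1.0]]
ft_force: [-0.4, 0.1, 0.2]
gripper_width: 0.0452
finger_force: 0.0
```

```bash
sed -i 's/Z>.065/Z>.058/' tip.py; python3 tip.py
```

```text
paddle finger zmin 0.05802010051355255 0.059345218025656774 X [-0.06631903 -0.01738738] Y [-0.06467349 -0.04883648] 488
pusher zmin 0.06504720958971288 0.06949577589773663 X [-0.06668258 -0.0455178 ] Y [-0.00267182  0.00269655] 410
5.425 [0.49093831 0.28796847 0.02685046] [-0.60026765 -0.3657803  -0.39889913] 0.04526510203322833
```

Emit:
{"name": "move_arm", "arguments": {
  "fingers": [120, 120, 120, 120, 120],
  "linear": [
    [0, 0, 4],
    [0, 0, 8],
    [0, 0, 12],
    [0, 0, 15],
    [0, 0, 15]
  ],
  "delta_rot": [
    [0, 0, 0],
    [0, 0, 0],
    [0, 0, 0],
    [0, 0, 0],
    [0, 0, 0]
  ]
}}

```text
time: 6.05
tool_pos: [0.4909, 0.288, 0.0119]
tcp_rot: [[0.199, 0.98, -0.0], [0.98, -0.199, -0.0], [-0.0, -0.0, -1.0]]
ft_force: [-1.6, -0.1, 3.4]
gripper_width: 0.0453
finger_force: 1.4
```

```bash
python3 look.py press
```

```text
6.15 [0.49098444 0.28803478 0.012066  ] [-1.57199173  0.78839174  3.13152442]
```

View pics/press.png

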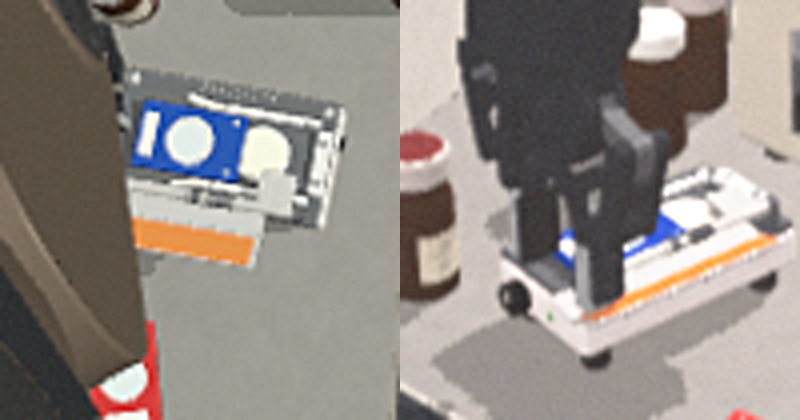

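Emit:
{"name": "move_arm", "arguments": {
  "fingers": [120, 120, 120, 120],
  "linear": [
    [0, 0, 3],
    [0, 0, 5],
    [0, 0, 7],
    [0, 0, 7]
  ],
  "delta_rot": [
    [0, 0, 0],
    [0, 0, 0],
    [0, 0, 0],
    [0, 0, 0]
  ]
}}

```text
time: 6.65
tool_pos: [0.4915, 0.288, 0.005]
tcp_rot: [[0.199, 0.98, 0.001], [0.98, -0.199, 0.0], [0.0, 0.001, -1.0]]
ft_force: [0.8, -1.8, 6.4]
gripper_width: 0.0452
finger_force: 3.0
```

Emit:
{"name": "move_arm", "arguments": {
  "fingers": [120, 120, 120, 120, 120, 120, 120, 120, 120, 120],
  "linear": [
    [0, 0, 1],
    [-3, 0, 1],
    [-6, 0, 1],
    [-9, 0, 1],
    [-12, 0, 1],
    [-15, 0, 1],
    [-18, 0, 1],
    [-21, 0, 1],
    [-24, 0, 1],
    [-24, 0, 1]
  ],
  "delta_rot": [
    [0, 0, 0],
    [0, 0, 0],
    [0, 0, 0],
    [0, 0, 0],
    [0, 0, 0],
    [0, 0, 0],
    [0, 0, 0],
    [0, 0, 0],
    [0, 0, 0],
    [0, 0, 0]
  ]
}}

```text
time: 7.9
tool_pos: [0.4874, 0.265, 0.0044]
tcp_rot: [[0.199, 0.98, 0.002], [0.98, -0.199, 0.001], [0.001, 0.002, -1.0]]
ft_force: [1.7, 1.8, 7.4]
gripper_width: 0.0449
finger_force: 3.3
```

```bash
python3 look.py push1
```

```text
8.0 [0.48738624 0.2650127  0.00437588] [2.32250899 1.54346328 6.69074801]
```

View pics/push1.png

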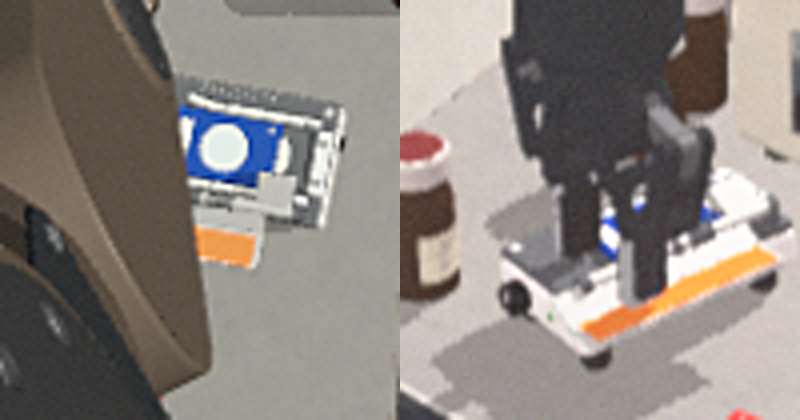

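The carrier is sliding: its window is now at panel (225,148), about 20 mm on, and it is flat and entering under the raised jaw. I'll continue.

Emit:
{"name": "move_arm", "arguments": {
  "fingers": [120, 120, 120, 120, 120, 120, 120, 120],
  "linear": [
    [-3, 0, 0],
    [-6, 0, 0],
    [-9, 0, 0],
    [-12, 0, 0],
    [-14, 0, 0],
    [-16, 0, 0],
    [-17, 0, 0],
    [-17, 0, 0]
  ],
  "delta_rot": [
    [0, 0, 0],
    [0, 0, 0],
    [0, 0, 0],
    [0, 0, 0],
    [0, 0, 0],
    [0, 0, 0],
    [0, 0, 0],
    [0, 0, 0]
  ]
}}

```text
time: 9.0
tool_pos: [0.484, 0.2485, 0.0044]
tcp_rot: [[0.199, 0.98, 0.002], [0.98, -0.199, 0.001], [0.002, 0.002, -1.0]]
ft_force: [2.4, 2.4, 6.5]
gripper_width: 0.0453
finger_force: 3.3
```

Emit:
{"name": "move_arm", "arguments": {
  "fingers": [120, 120, 120],
  "linear": [
    [-1, 0, 0],
    [-2, 0, 0],
    [-2, 0, 0]
  ],
  "delta_rot": [
    [0, 0, 0],
    [0, 0, 0],
    [0, 0, 0]
  ]
}}

```text
time: 9.38
tool_pos: [0.4837, 0.2466, 0.0044]
tcp_rot: [[0.199, 0.98, 0.002], [0.98, -0.199, 0.001], [0.002, 0.002, -1.0]]
ft_force: [1.6, 4.6, 6.4]
gripper_width: 0.0451
finger_force: 3.3
```

Emit:
{"name": "move_arm", "arguments": {
  "fingers": [120, 120],
  "linear": [
    [-1, 0, 0],
    [-1, 0, 0]
  ],
  "delta_rot": [
    [0, 0, 0],
    [0, 0, 0]
  ]
}}

```text
time: 9.62
tool_pos: [0.4835, 0.2456, 0.0044]
tcp_rot: [[0.199, 0.98, 0.002], [0.98, -0.199, 0.001], [0.002, 0.002, -1.0]]
ft_force: [2.0, 4.1, 6.6]
gripper_width: 0.0452
finger_force: 3.2
```

Not at the stop yet, since the force hasn't risen sharply. I'll keep going in small steps.

Emit:
{"name": "move_arm", "arguments": {
  "fingers": [120, 120, 120],
  "linear": [
    [-1, 0, 0],
    [-1.5, 0, 0],
    [-1.5, 0, 0]
  ],
  "delta_rot": [
    [0, 0, 0],
    [0, 0, 0],
    [0, 0, 0]
  ]
}}

```text
time: 10.0
tool_pos: [0.4833, 0.2444, 0.0044]
tcp_rot: [[0.199, 0.98, 0.002], [0.98, -0.199, 0.001], [0.002, 0.002, -1.0]]
ft_force: [0.8, 7.3, 5.6]
gripper_width: 0.0451
finger_force: 4.1
```

Emit:
{"name": "move_arm", "arguments": {
  "fingers": [120, 120, 120],
  "linear": [
    [-1, 0, 0],
    [-1.5, 0, 0],
    [-1.5, 0, 0]
  ],
  "delta_rot": [
    [0, 0, 0],
    [0, 0, 0],
    [0, 0, 0]
  ]
}}

```text
time: 10.38
tool_pos: [0.4833, 0.2435, 0.0046]
tcp_rot: [[0.199, 0.98, 0.003], [0.98, -0.199, 0.002], [0.003, 0.003, -1.0]]
ft_force: [0.1, 13.5, 6.7]
gripper_width: 0.0452
finger_force: 6.6
```

```bash
python3 look.py push2
```

```text
10.475 [0.48334421 0.24350817 0.00458741] [ 0.21782035 12.30583437  6.58471456]
```

View pics/push2.png

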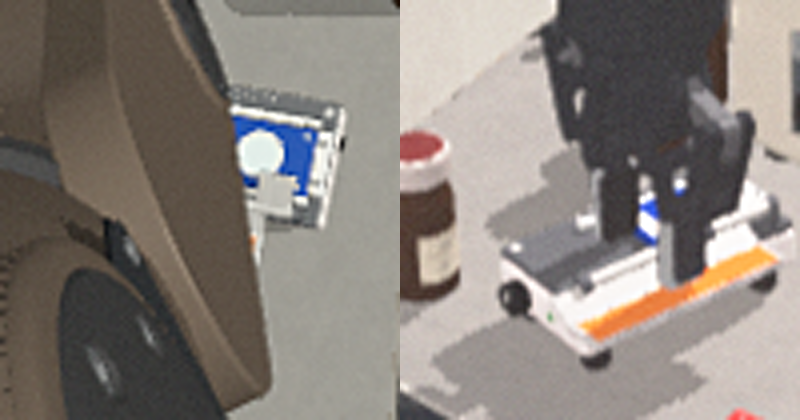

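The carrier's front edge is at the stop at panel (315,160), and the push force has risen to 13 N. I'll back off, let the paddle up and move clear.

Emit:
{"name": "move_arm", "arguments": {
  "fingers": [120, 120, 120, 120, 120, 120, 120, 120, 120, 120, 120, 120, 120],
  "linear": [
    [2, 0, 0],
    [5, 0, 0],
    [5, 0, 0],
    [5, 0, -4],
    [5, 0, -8],
    [5, 0, -12],
    [5, 0, -16],
    [5, 0, -20],
    [5, 0, -40],
    [5, 0, -90],
    [5, 0, -140],
    [65, 0, -180],
    [65, 0, -180]
  ],
  "delta_rot": [
    [0, 0, 0],
    [0, 0, 0],
    [0, 0, 0],
    [0, 0, 0],
    [0, 0, 0],
    [0, 0, 0],
    [0, 0, 0],
    [0, 0, 0],
    [0, 0, 0],
    [0, 0, 0],
    [0, 0, 0],
    [0, 0, 0],
    [0, 0, 0]
  ]
}}

```text
time: 12.1
tool_pos: [0.4965, 0.3087, 0.1871]
tcp_rot: [[0.197, 0.98, 0.005], [0.98, -0.197, 0.003], [0.004, 0.004, -1.0]]
ft_force: [0.4, -0.1, 0.4]
gripper_width: 0.0453
finger_force: 0.0
```

```bash
python3 look.py done
```

```text
12.2 [0.49473683 0.30651296 0.18448245] [ 0.62230059 -0.1254058   0.66191023]
```

View pics/done.png

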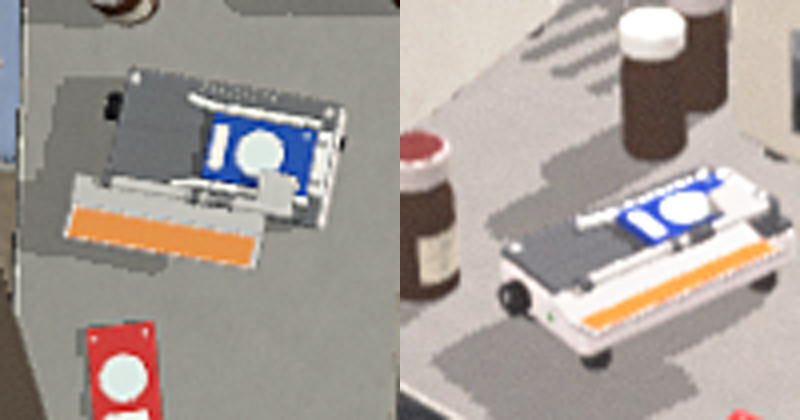

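The blue carrier is against the end stop at panel (315,160), square between the rails, with the jaw resting on it at (278,190). The arm is clear and the bystanders in these crops look unmoved.

```bash
python3 -c "
from cell import r
print(r.hand_in())"
```

```text
the job is handed in; nothing more can be done
None
```

I pushed the blue carrier home against the end stop while holding the paddle down, then released the clip so its jaw rests on the carrier, moved the arm clear, and handed the job in at about 12 s (no verdict was returned).

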